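Run the press-lid coffee grinder

TASK

Grind the coffee: push the grinder's lid round (it has a raised rib for a fingertip) until the lid's orange notch stands over the orange pin, then press the lid straight down, fully home. The grinder runs only while the lid is held down, so finish still pressing it down with the fingertips. Do not lift the lid off the grinder, and leave the cezve, cups, saucers, jar, tin and spoon as they are.

Things in the scene. Friction and masses are not known exactly. Their poses are not given: they have to be found in the camera images.
- grinder: cordless steel blade coffee grinder, 106 mm across, held to the counter by suction feet (fixed). Origin at the centre of its underside, z up, x towards the key pin. Its pale round shoulder is 118 mm above the counter; inside the lid a bowl rim 70 mm across rises 30 mm more and centres the lid with 1 mm play all round. An orange boss 12 mm wide juts out to 63 mm radius just below the pin
- lid: loose lid, about 120 g, 48 mm high, black flange 100 mm across and 6 mm thick, smoky drum 80 mm across with a flat black top 36 mm above the origin. Lies level, turns freely either way. Origin: centre of the flange's underside, 128 mm above the counter at rest; z up, x towards its orange notch. At the start it must turn 40 to 132 degrees clockwise (from above) to bring the notch over the pin
- rib (a point): top of the lid's silver rib, above its end nearest the notch (orange there), 36 mm from the lid's axis. The rib runs across the lid's top along its x axis, through the centre: 74 mm long, 8 mm wide, standing 12 mm above the flat top. A push of 1 to 2 N on its side, 28 mm from the axis, turns the lid, which stops when the push stops
- notch (a point): middle of the lid's orange-sided notch, at the level of the flange's underside, 47 mm from the lid's axis. The notch is 12 mm wide, open outwards, cut right through the flange from 42 to 50 mm radius; the two other notches are all black
- pad (a point): top centre of the lid's round silver press pad, 22 mm across, on the lid's axis and as high as the rib: 48 mm above the lid's origin
- pin (a point): top of the orange upright key pin: 7 mm thick, round-topped, 9 mm above the shoulder (127 mm above the counter), 47 mm from the grinder's axis. Two like black pins stand 100 and 220 degrees counter-clockwise from it, with notches in the lid to match, so the lid fits only one way round. The flange clears the pins by 1 mm at rest; off their notches they stop the lid from going down
- switch_ring (a joint): travel in m of the sprung grey ring (83 mm across) that bears the lid: 0 up, 0.007 fully down, which lowers the lid by 7 mm. It starts to move at about 3 N and takes about 7 N to hold fully down, where it meets a firm stop; it springs back up when let go
- cezve: stainless steel cezve, 90 mm across, 68 mm high, with a long dark wooden handle reaching 185 mm from its axis along its -x; origin under its centre. Bystander
- cup_a: small white porcelain coffee cup, 62 mm across the mouth, 54 mm high, with a side handle, standing on saucer_a; origin at the centre of its foot. Bystander
- saucer_a: white porcelain saucer, 112 mm across, 13 mm high; origin under its centre. Bystander
- cup_b: small white porcelain coffee cup, 62 mm across the mouth, 54 mm high, with a side handle, standing on saucer_b; origin at the centre of its foot. Bystander
- saucer_b: white porcelain saucer, 112 mm across, 13 mm high; origin under its centre. Bystander
- sugar_jar: glass sugar jar with a closed steel lid, 82 mm across, 122 mm high; origin under its centre. Bystander
- coffee_tin: copper-coloured coffee tin with a dark lid, 75 mm across, 90 mm high; origin under its centre. Bystander
- spoon: wooden spoon, 200 mm long, lying along its x axis. Bystander

How it is judged (in metres and radians):
At the end, for the whole second after the job is handed in: The lid's orange notch is over the orange pin (within 5 mm across), the lid is level (within 0.06 rad) and fully down (at least 5.5 of its 7 mm: lid origin lower than 123.5 mm above the grinder's foot, switch ring beyond 0.0055), and the fingers are still pressing on it with more than 2 N (horizontal distance between notch and pin below 0.005 m and value of joint switch_ring above 0.0055 m and z of lid in the frame of grinder below 0.1235 m and angle between lid's own z axis and vertical below 0.06 rad and contact force between the fingers and lid above 2 N); the arm keeps its last pose, push and grip.
It fails at once if the lid is lifted: raised more than 8 mm above where it rests on the grinder (z of lid in the frame of grinder above 0.136 m).
It fails at once if a bystander (cezve, cup, saucer, jar, tin, spoon) is moved more than 15 mm from its start (distance of any of cezve, cup_a, cup_b, saucer_a, saucer_b, sugar_jar, coffee_tin, spoon from where it was at the start of the episode above 0.015 m).
It fails at once if a bystander other than the spoon is tipped over (angle between any of cezve, cup_a, cup_b, saucer_a, saucer_b, sugar_jar, coffee_tin's own z axis and vertical above 0.4 rad).
It also fails if it takes over 51 s, if anything falls off the work surface, if the arm or the gripper's body presses on something with over 40 N, if the wrist force passes 120 N, or if a joint passes its speed limit or range.

ROBOT

A 7-joint arm with a two-finger parallel gripper is mounted at the origin on the work surface. World frame = base frame: x ahead of the robot, y to its left, z up, the work surface at z = 0. Lengths are in m, angles in degrees, forces in N, time in s.
With the tool pointing down it reaches from about 0.425 to 0.875 m from the base axis. Payload 8.4 kg.
Tool frame: the origin (TCP) lies where the fingers leave the gripper's body, on its centre line; the fingertips stand manip.tip_reach ahead of it and the grasp point (between the pads) lies 51 mm ahead of it (manip.tip_reach is the distance from the TCP to the fingertips, in m); z points along the fingers, y is the line along which they close (so a half turn about z gives the same grasp; the last joint's range is limited). The gripper opens to 87 mm and grips with 3 to 60 N. Pads are 19 mm wide; open, the fingers measure 117 mm over their backs; the gripper's body (75 mm by 190 mm) begins 51 mm behind the grasp point.
Start: joints at [-73.637, 19.091, 2.286, 83.961, -0.768, 76.965, -3.352], TCP at [0.244, 0.602, 0.292] pointing down, gripper open.
Joint ranges: [-147.57, 147.57], [-21.85, 119.76], [-74.77, 79.35], [14.55, 137.4], [-85.83, 265.84], [4.83, 119.75], [-152.11, 152.11]. Speed limits (degrees/s): [127.2, 127.2, 159.86, 159.86, 180, 180, 180].

INTERFACE

Orientations are given as a 3x3 rotation matrix whose columns are the frame's x, y, z axes.
In Python, from station import manip, vision, job gives the robot as it stands.
- The arm moves only by the shell command python3 -m creep 'ROWS' [FORCE]. ROWS is JSON, a list of rows, each an object of numbers: "wx", "wy", "wz": the turn, a rotation vector about the tool's x, y, z in units of 6 degrees (1.0 is 6 degrees); "x", "y", "z": the shift along the tool's x, y, z in m; "claw": the closure, from 0 (fully open) to 1 (shut). In form: [{"wx": .., "wy": .., "wz": .., "x": .., "y": .., "z": .., "claw": ..}, ...]. A call has 1 to 8 rows; each row shifts and turns the commanded pose from where the row before left it, along the tool's axes as they then stand; what a row does not reach is not made up. A row lasts 1/12 s, in which the tool goes at most 41.7 mm and 7.16 degrees, less where a joint would pass 70% of its speed; a pose out of reach is approached as far as the arm can. A call is refused whole if a number of a shift passes 0.0417 or a number of a turn 1, either way. A call with a gripper value outside its range is refused whole. The fingers move at their own pace and stop on an object; FORCE is the grip in N (left out, the last holds). Time passes only in rows, so rows that do not move let the fingers close. It gives the time, the measured TCP pose, the force, the opening and the grip force at its end, in the units of the state.
- manip.read_state(): the state, without advancing time (a new reading comes with each control period).
- vision.camera(name): name is "side" or "top" or "wrist"; returns a dict with "frame" (400x640x3 uint8, blue, green, red), "vfov" (degrees; the focal length in pixels is half the picture's height over the tangent of half this angle, whatever the lens; pixels are square), "cx", "cy" (the principal point, pixels), "dist" ([k1, k2, p1, p2, k3] as OpenCV has them; the pictures are not rectified), "pose" (4x4, takes a point from camera to world coordinates). Camera axes: x right, y up, looking along -z (the intrinsics and any distortion apply to the point x, -y, -z); pixel columns grow to the right and rows downward; lengths in m; the calibration is good to about 2 mm. A picture is of the moment at which its call begins. There is no depth.
- job.close_job(): hands the job in; it is judged then, once.
Trained networks look in the newest picture that a camera, given by its name, has taken for a name from the list of things; names that differ only in an ending like _2 or _b are one class to them, and where a whole thing is asked for, a point or a joint stands for the part that bears it (a point fixed in the world has none). Each returns a list of dicts, best first, with "conf" (0 to 1); they miss things now and then, are a little off and sometimes report something else, mostly with a low value. They report only what shows in the picture. A call takes as long as a camera call.
- vision.recognise(camera, label): "extent" ([left, top, right, bottom] in pixels, round what is visible of it).
- vision.silhouettes(camera, label): "region" (400x640 bool, what is visible of it) and "extent" ([left, top, right, bottom] in pixels, round what is visible of it).
- vision.place_of(camera, label): "at" ([row, column] in pixels: a listed point, or the origin of a listed thing).
The state is a dict: "time": time; "q": joint angles; "qvel": joint speeds; "joint_efforts": joint torques, N m; "eef_pos": TCP position; "eef_rot": TCP orientation; "contact_force": force on the tool from outside, world axes, zero at the start; "ft_torque": the same for the moment, N m; "finger_gap": finger opening in m; "grasp_force": force on a finger pad.
Only numpy, scipy, OpenCV 4.12 (cv2) and the standard library are available. Lean on these libraries where they do the work, as an engineer would, in place of code of your own. Each camera call takes 0.05 s, during which the arm holds its last target. There are 200 camera calls.

## Working session

There is one attempt and no reset: what is moved stays moved. The work goes in short steps, Python scripts to look and compute and a shell command to move; the robot and the scene stay as the last step left them, time stands still between calls to the robot, and variables do not carry over. Pictures are saved under pics/ and viewed, at most 10 in all, crops included, and the job is handed in when it is done.

```bash
mkdir -p pics; cat > h.py <<'E'
import numpy as np, cv2
from station import manip, vision, job
def K(c):
    f=200/np.tan(np.radians(c["vfov"]/2)); return np.array([[f,0,c["cx"]],[0,f,c["cy"]],[0,0,1]])
def ray(c,row,col):
    u=cv2.undistortPoints(np.array([[[col,row]]],float),K(c),np.array(c["dist"],float))[0,0]
    P=np.array(c["pose"]); d=P[:3,:3]@np.array([u[0],-u[1],-1]); return P[:3,3],d
def at_z(c,rc,z):
    o,d=ray(c,*rc); return o+d*(z-o[2])/d[2]
def tri(rays):
    A=np.zeros((3,3));b=np.zeros(3)
    for o,d in rays:
        d=d/np.linalg.norm(d);M=np.eye(3)-np.outer(d,d);A+=M;b+=M@o
    return np.linalg.solve(A,b)
E
cat > look.py <<'E'
import sys; from h import *
Z=dict(rib=.176,notch=.128,pad=.176,pin=.127,lid=.128,grinder=0)
for n in ("side","top","wrist"):
    c=vision.camera(n); cv2.imwrite(f"pics/{n}_{sys.argv[1]}.png",c["frame"])
    for l in Z:
        for r in vision.place_of(n,l)[:2]:
            print(n,l,round(r["conf"],2),np.round(r["at"]),np.round(at_z(c,r["at"],Z[l]),4))
s=manip.read_state();print(s["time"],s["eef_pos"],np.round(s["eef_rot"],3).tolist(),s["contact_force"],s["finger_gap"],manip.tip_reach)
E
python3 look.py 0
```

```text
side rib 0.77 [218. 342.] [ 0.5408 -0.0164  0.176 ]
side notch 0.85 [229. 344.] [ 0.5326 -0.0244  0.128 ]
side pad 0.63 [207. 331.] [ 0.5682 -0.0465  0.176 ]
side pin 0.95 [226. 308.] [ 0.6206 -0.0222  0.127 ]
side lid 0.68 [219. 326.] [ 0.5804 -0.0492  0.128 ]
side grinder 0.73 [247. 331.] [ 0.5631 -0.0555 -0.    ]
side grinder 0.37 [222. 310.] [ 0.6345 -0.1351 -0.    ]
top rib 0.87 [231. 292.] [ 0.544  -0.0198  0.176 ]
top notch 0.8 [235. 290.] [ 0.5356 -0.0127  0.128 ]
top notch 0.57 [258. 468.] [ 0.4816 -0.4678  0.128 ]
top pad 0.75 [221. 302.] [ 0.5697 -0.0446  0.176 ]
top pin 0.51 [206. 296.] [ 0.6121 -0.025   0.127 ]
top lid 0.64 [222. 299.] [ 0.5706 -0.0342  0.128 ]
top lid 0.27 [234. 298.] [ 0.5383 -0.0313  0.128 ]
top grinder 0.57 [227. 305.] [ 0.5663 -0.0464  0.    ]
1.05 [0.24398543 0.60243869 0.29225399] [[-0.927, 0.375, 0.0], [0.375, 0.927, -0.0], [-0.0, -0.0, -1.0]] [-0.65999538 -0.15660142 -0.10337139] 0.08700056877004635 0.0697
```

View pics/top_0.png

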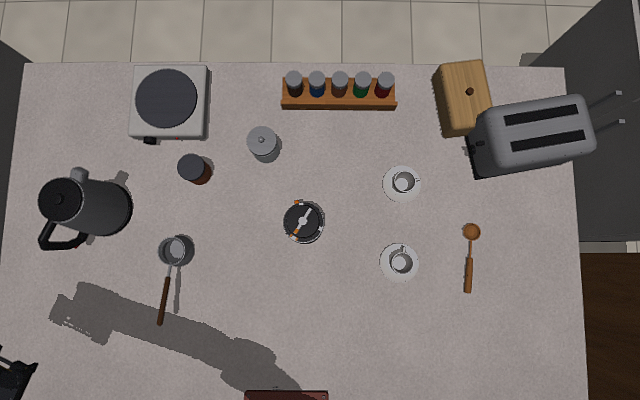

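View pics/side_0.png

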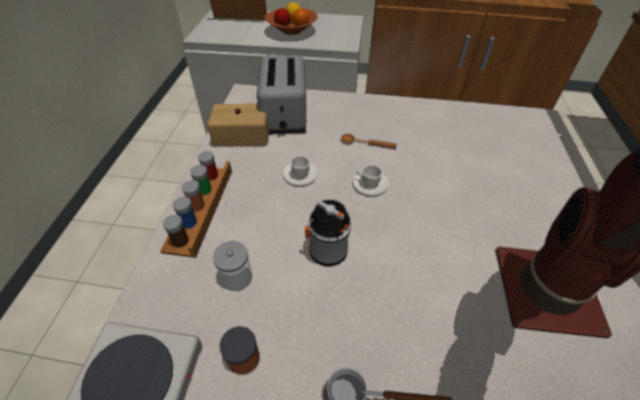

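Top view: the grinder is at about (302,222) px, with the lid's orange rib end and notch lower left (293,234) and the pin upper left (296,203). The side view agrees. The axis is near (0.569, -0.046), the rib at about 133° and the pin at about 26°, so the lid needs roughly 107° clockwise. My plan is to drive both ends of the rib as a couple, with a finger on each side, by turning the tool about the lid's axis.

```bash
R='{"x":-0.041,"y":-0.005,"wz":0.7}'; python3 -m creep '[{"x":-0.041,"y":-0.005,"wz":0.7},{"x":-0.041,"y":-0.005,"wz":0.7},{"x":-0.041,"y":-0.005,"wz":0.7},{"x":-0.041,"y":-0.005,"wz":0.7},{"x":-0.041,"y":-0.005,"wz":0.7},{"x":-0.041,"y":-0.005,"wz":0.7},{"x":-0.041,"y":-0.005,"wz":0.7},{"x":-0.041,"y":-0.005,"wz":0.7}]'
cat > to.py <<'E'
import sys; from h import *
# target x y z yaw(of tool y, deg): remaining shift in present tool axes, turn in 6-deg units
s=manip.read_state();R=np.array(s["eef_rot"]);t=np.array([float(v) for v in sys.argv[1:5]])
d=R.T@(t[:3]-s["eef_pos"]);yaw=np.degrees(np.arctan2(R[1,1],R[0,1]))
print("t",s["time"],"pos",np.round(s["eef_pos"],4),"yaw",yaw.round(2),"shift",d.round(4),"wz",round((yaw-t[3])/6,2),"tilt",R[:2,2].round(4),"q",np.round(s["q"]).tolist(),"F",np.round(s["contact_force"],2))
E
python3 to.py .569 -.046 .292 -9
```

```text
t 1.05 pos [0.244  0.6024 0.2923] yaw 67.95 shift [-5.446e-01 -4.790e-01  3.000e-04] wz 12.83 tilt [ 0. -0.] q [-74.0, 19.0, 2.0, 84.0, -1.0, 77.0, -3.0] F [-0.66 -0.16 -0.1 ]invalid input at $[0]: expected keys wx, wy, wz, x, y, z, claw
```

```bash
python3 -m creep '[{"wx":0,"wy":0,"wz":0.7,"x":-0.041,"y":-0.005,"z":0,"claw":0},{"wx":0,"wy":0,"wz":0.7,"x":-0.041,"y":-0.005,"z":0,"claw":0},{"wx":0,"wy":0,"wz":0.7,"x":-0.041,"y":-0.005,"z":0,"claw":0},{"wx":0,"wy":0,"wz":0.7,"x":-0.041,"y":-0.005,"z":0,"claw":0},{"wx":0,"wy":0,"wz":0.7,"x":-0.041,"y":-0.005,"z":0,"claw":0},{"wx":0,"wy":0,"wz":0.7,"x":-0.041,"y":-0.005,"z":0,"claw":0},{"wx":0,"wy":0,"wz":0.7,"x":-0.041,"y":-0.005,"z":0,"claw":0},{"wx":0,"wy":0,"wz":0.7,"x":-0.041,"y":-0.005,"z":0,"claw":0}]'
python3 to.py .569 -.046 .292 -9
```

```text
time: 1.72
eef_pos: [0.4808, 0.3757, 0.2923]
eef_rot: [[-0.561, 0.828, 0.0], [0.828, 0.561, 0.0], [-0.0, 0.0, -1.0]]
contact_force: [0.8, 0.8, -0.1]
finger_gap: 0.0871
grasp_force: 0.0
t 1.7167 pos [0.4808 0.3757 0.2923] yaw 34.13 shift [-3.985e-01 -1.636e-01  2.000e-04] wz 7.19 tilt [0.0003 0.0002] q [-55.0, 15.0, 16.0, 91.0, -4.0, 75.0, -5.0] F [ 0.76  0.76 -0.09]
```

```bash
python3 -m creep '[{"wx":0,"wy":0,"wz":0.8,"x":-0.041,"y":-0.007,"z":0,"claw":0},{"wx":0,"wy":0,"wz":0.8,"x":-0.041,"y":-0.007,"z":0,"claw":0},{"wx":0,"wy":0,"wz":0.8,"x":-0.041,"y":-0.007,"z":0,"claw":0},{"wx":0,"wy":0,"wz":0.8,"x":-0.041,"y":-0.007,"z":0,"claw":0},{"wx":0,"wy":0,"wz":0.8,"x":-0.041,"y":-0.007,"z":0,"claw":0},{"wx":0,"wy":0,"wz":0.8,"x":-0.041,"y":-0.007,"z":0,"claw":0},{"wx":0,"wy":0,"wz":0.8,"x":-0.041,"y":-0.007,"z":0,"claw":0},{"wx":0,"wy":0,"wz":0.6,"x":-0.041,"y":-0.007,"z":0,"claw":0}]'
python3 to.py .569 -.046 .292 -9; python3 look.py 1
```

```text
time: 2.38
eef_pos: [0.5242, 0.0516, 0.2924]
eef_rot: [[0.055, 0.999, 0.001], [0.999, -0.055, 0.0], [0.0, 0.001, -1.0]]
contact_force: [0.7, -0.5, 0.3]
finger_gap: 0.0873
grasp_force: 0.0
t 2.3833 pos [0.5242 0.0516 0.2924] yaw -3.13 shift [-0.095   0.0501  0.0004] wz 0.98 tilt [0.0006 0.    ] q [-39.0, 4.0, 31.0, 102.0, -2.0, 74.0, -11.0] F [ 0.71 -0.51  0.34]
side rib 0.95 [215. 344.] [ 0.5354 -0.0265  0.176 ]
side notch 0.65 [231. 344.] [ 0.5331 -0.0185  0.128 ]
side pad 0.55 [206. 333.] [ 0.5656 -0.051   0.176 ]
side pin 0.81 [224. 309.] [ 0.6197 -0.0276  0.127 ]
side lid 0.91 [222. 330.] [ 0.5693 -0.0415  0.128 ]
side lid 0.25 [244. 329.] [0.564  0.0243 0.128 ]
side grinder 0.6 [248. 330.] [ 0.5653 -0.0532  0.    ]
side grinder 0.21 [173. 299.] [ 0.699  -0.3316  0.    ]
top rib 0.89 [234. 297.] [ 0.5381 -0.0309  0.176 ]
top notch 0.88 [235. 292.] [ 0.5372 -0.0155  0.128 ]
top notch 0.18 [175. 200.] [0.6914 0.2263 0.128 ]
top pad 0.62 [223. 307.] [ 0.5647 -0.0564  0.176 ]
top pin 0.66 [152. 268.] [0.7535 0.0513 0.127 ]
top pin 0.47 [208. 295.] [ 0.6074 -0.0222  0.127 ]
top lid 0.78 [221. 299.] [ 0.5717 -0.0339  0.128 ]
top grinder 0.5 [226. 302.] [ 0.5697 -0.0373  0.    ]
wrist rib 0.87 [316. 348.] [ 0.5394 -0.0254  0.176 ]
wrist notch 0.76 [283. 331.] [ 0.5268 -0.0222  0.128 ]
wrist lid 0.77 [299. 373.] [ 0.5673 -0.0424  0.128 ]
wrist lid 0.55 [318. 349.] [ 0.543  -0.0633  0.128 ]
wrist grinder 0.76 [247. 361.] [ 0.5706 -0.042   0.    ]
3.4333 [0.52421191 0.05374965 0.29227026] [[0.05, 0.999, -0.0], [0.999, -0.05, -0.0], [-0.0, -0.0, -1.0]] [-0.011523   -0.44797742 -0.28265235] 0.08728922026954966 0.0697
```

View pics/wrist_1.png

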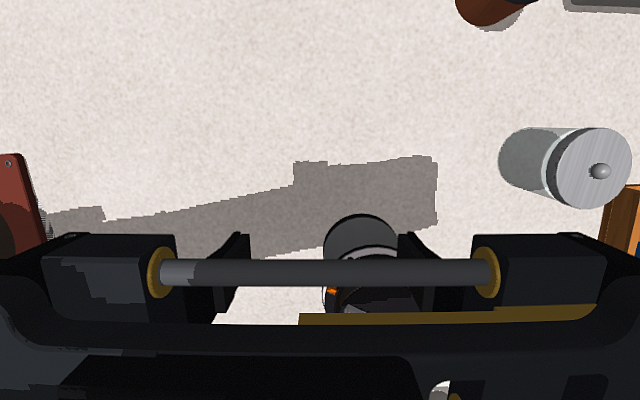

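The wrist picture shows the grinder mostly hidden behind the gripper, with its rim at (360,220) px. The camera looks to the +y side, so I'll pass over the grinder to see it clearly.

```bash
python3 -m creep '[{"wx":0,"wy":0,"wz":0.2,"x":-0.040,"y":0.010,"z":0,"claw":0},{"wx":0,"wy":0,"wz":0.2,"x":-0.040,"y":0.011,"z":0,"claw":0},{"wx":0,"wy":0,"wz":0.2,"x":-0.040,"y":0.011,"z":0,"claw":0},{"wx":0,"wy":0,"wz":0.2,"x":-0.040,"y":0.011,"z":0,"claw":0},{"wx":0,"wy":0,"wz":0,"x":0,"y":0,"z":0,"claw":0},{"wx":0,"wy":0,"wz":0,"x":0,"y":0,"z":0,"claw":0}]'
sed -i 's/for n in ("side","top","wrist")/for n in sys.argv[2:]/' look.py
python3 look.py 2 wrist; python3 to.py .569 -.046 .292 -9
```

```text
time: 3.93
eef_pos: [0.5538, -0.1124, 0.2923]
eef_rot: [[0.139, 0.99, -0.0], [0.99, -0.139, -0.001], [-0.001, 0.0, -1.0]]
contact_force: [-0.4, 0.4, -0.4]
finger_gap: 0.0868
grasp_force: 0.0
wrist rib 0.67 [109. 284.] [ 0.538  -0.0268  0.176 ]
wrist notch 0.72 [108. 280.] [ 0.529  -0.0225  0.128 ]
wrist pad 0.92 [127. 337.] [ 0.5716 -0.0438  0.176 ]
wrist pin 0.93 [100. 383.] [ 0.6146 -0.0277  0.127 ]
wrist lid 0.92 [124. 331.] [ 0.5691 -0.041   0.128 ]
4.2833 [ 0.55417895 -0.10796589  0.29226599] [[0.131, 0.991, 0.0], [0.991, -0.131, 0.0], [0.0, -0.0, -1.0]] [-0.22119198 -0.09008599 -0.3358521 ] 0.08744295901093889 0.0697
t 4.2833 pos [ 0.5542 -0.108   0.2923] yaw -7.53 shift [0.0634 0.0066 0.0003] wz 0.24 tilt [0.     0.0003] q [-28.0, 10.0, 39.0, 98.0, -7.0, 74.0, 5.0] F [-0.22 -0.09 -0.34]
```

View pics/wrist_2.png

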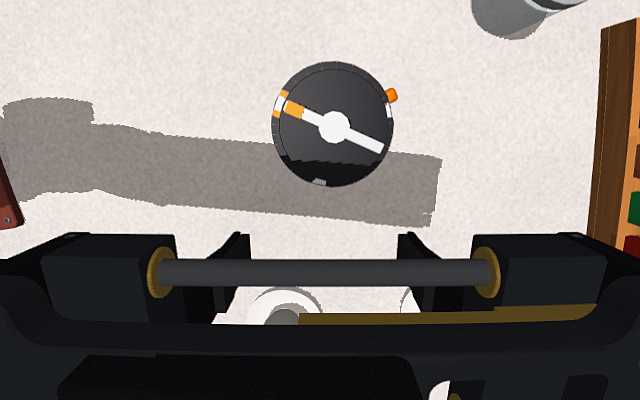

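Clear wrist view: pad at (334,127), rib from (287,105) to (382,151), orange notch at (280,104), boss and pin at (391,96), flange circle spanning columns 271–394 and rows 61–187.

```bash
cat > m.py <<'E'
import sys; from h import *
c=vision.camera("wrist")
def p(r,k,z): return at_z(c,(r,k),z)[:2]
print(c["pose"][:3][:, 3] if hasattr(c["pose"],'shape') else '')
print("flange c",p(124,332.5,.131),"pad",p(127,334,.176),"rib far",p(151,382,.176),"rib near",p(105,287,.176),"notch",p(104,280,.131),"boss",p(96,391,.118))
# silhouettes: centroid of pad region
hsv=cv2.cvtColor(c["frame"],cv2.COLOR_BGR2HSV); m=cv2.inRange(hsv,(5,150,120),(22,255,255)); m[220:]=0
n,l,st,ce=cv2.connectedComponentsWithStats(m)
for i in range(1,n):
    if st[i,4]>8 and 250<ce[i,0]<420: print(st[i],ce[i].round(1))
E
python3 m.py; python3 to.py .569 -.046 .292 -9
```

```text
[ 0.56254183 -0.03654601  0.384928  ]
flange c [ 0.57015664 -0.0366092 ] pad [ 0.56957652 -0.038718  ] rib far [ 0.6008941  -0.05930354] rib near [ 0.53992968 -0.02010369] notch [ 0.52948765 -0.01499649] boss [ 0.62330845 -0.01988159]
[386  95  12  15 120] [391.9 101.4]
[281  96   8   8  32] [284.4  99.9]
[286 107  20  19 218] [295.5 116.3]
[274 116   8   8  42] [277.5 119.3]
t 4.3333 pos [ 0.5541 -0.1082  0.2923] yaw -7.55 shift [0.0636 0.0065 0.0003] wz 0.24 tilt [0.0001 0.0003] q [-28.0, 10.0, 39.0, 98.0, -7.0, 74.0, 5.0] F [0.16 0.73 0.93]
```

```bash
cat >> m.py <<'E'
print("notch",p(109.6,281,.131),"ribO",p(116.3,295.5,.176),"boss",p(101.4,391.9,.12))
for l,z in(("pad",.176),("lid",.128),("pin",.127),("notch",.128),("rib",.176)):
    r=vision.place_of("wrist",l)[0]; print(l,r["conf"],r["at"],p(*r["at"],z))
E
python3 m.py
```

```text
[ 0.56254494 -0.03677283  0.38494876]
flange c [ 0.5701717  -0.03685804] pad [ 0.56958888 -0.03896344] rib far [ 0.60090264 -0.05956287] rib near [ 0.53994615 -0.02033659] notch [ 0.5295077  -0.01522891] boss [ 0.62333464 -0.02014951]
[386  94  12  16 120] [391.9 101.2]
[281  96   9   8  46] [285.3  99.5]
[285 107  21  19 217] [295.4 115.9]
[274 116   8   5  27] [277.3 118. ]
notch [ 0.52959209 -0.01970972] ribO [ 0.54450097 -0.02841709] boss [ 0.62328363 -0.02477264]
pad 0.57 [135.7, 337.1] [ 0.57098331 -0.04505157]
lid 0.9 [132.3, 333.7] [ 0.57041066 -0.04377142]
pin 0.65 [104.7, 386.3] [ 0.61680473 -0.02713416]
notch 0.56 [108.3, 283.8] [ 0.5316885  -0.01879995]
rib 0.65 [114.1, 286.5] [ 0.53865584 -0.02615372]
```

Axis (0.570, -0.044), notch at 149°, pin at 20°: 129° clockwise. With a 56 mm gap the finger edges touch the rib about 26° ahead of the finger line, so I'll go down at yaw 8 and end near -133.5.

```bash
python3 -m creep '[{"wx":0,"wy":0,"wz":-0.9,"x":0.035,"y":0,"z":0,"claw":0.36},{"wx":0,"wy":0,"wz":-0.9,"x":0.028,"y":0.014,"z":0,"claw":0.36},{"wx":0,"wy":0,"wz":-0.8,"x":0,"y":0,"z":0,"claw":0.36},{"wx":0,"wy":0,"wz":0,"x":0,"y":0,"z":0,"claw":0.36},{"wx":0,"wy":0,"wz":0,"x":0,"y":0,"z":0,"claw":0.36},{"wx":0,"wy":0,"wz":0,"x":0,"y":0,"z":0,"claw":0.36}]'
python3 to.py .570 -.044 .238 8
```

```text
time: 5.13
eef_pos: [0.5735, -0.0483, 0.2923]
eef_rot: [[-0.134, 0.991, -0.0], [0.991, 0.134, -0.0], [-0.0, -0.0, -1.0]]
contact_force: [0.7, -0.1, -0.2]
finger_gap: 0.0584
grasp_force: 0.0
t 5.1333 pos [ 0.5735 -0.0483  0.2923] yaw 7.69 shift [ 0.0048 -0.0029  0.0543] wz -0.05 tilt [-0.     -0.0004] q [-30.0, 11.0, 35.0, 96.0, -7.0, 75.0, 14.0] F [ 0.71 -0.09 -0.22]
```

```bash
python3 -m creep '[{"wx":0,"wy":0,"wz":0,"x":0.0048,"y":-0.003,"z":0.015,"claw":0.36},{"wx":0,"wy":0,"wz":0,"x":0,"y":0,"z":0.015,"claw":0.36},{"wx":0,"wy":0,"wz":0,"x":0,"y":0,"z":0.014,"claw":0.36},{"wx":0,"wy":0,"wz":0,"x":0,"y":0,"z":0.009,"claw":0.36},{"wx":0,"wy":0,"wz":0,"x":0,"y":0,"z":0,"claw":0.36},{"wx":0,"wy":0,"wz":0,"x":0,"y":0,"z":0,"claw":0.36}]'
python3 to.py .570 -.044 .238 -133.5; python3 - <<'E'
from h import *
c=vision.camera("side"); cv2.imwrite("pics/s3.png",cv2.resize(c["frame"][150:300,260:420],(640,600),interpolation=cv2.INTER_CUBIC))
E
```

```text
time: 5.63
eef_pos: [0.57, -0.0434, 0.2394]
eef_rot: [[-0.136, 0.991, -0.0], [0.991, 0.136, -0.0], [-0.0, -0.0, -1.0]]
contact_force: [-0.6, 0.3, 0.6]
finger_gap: 0.0559
grasp_force: 0.0
t 5.6333 pos [ 0.57   -0.0434  0.2394] yaw 7.84 shift [-0.0006 -0.0001  0.0014] wz 23.56 tilt [-0.0005 -0.0003] q [-30.0, 13.0, 34.0, 101.0, -8.0, 69.0, 15.0] F [-0.61  0.27  0.63]
```

View pics/s3.png

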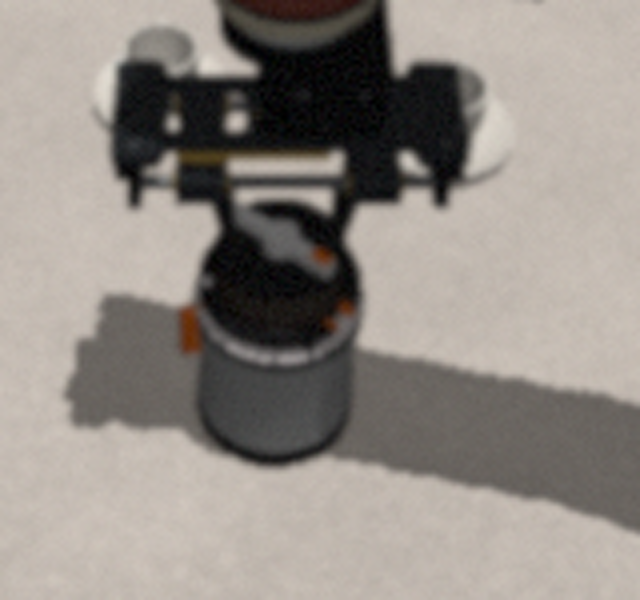

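The side crop shows the fingers astride the lid top, one on each side of the rib, with no contact. Turning now.

```bash
python3 -m creep '[{"wx":0,"wy":0,"wz":0.6,"x":0,"y":0,"z":0.001,"claw":0.36},{"wx":0,"wy":0,"wz":0.6,"x":0,"y":0,"z":0,"claw":0.36},{"wx":0,"wy":0,"wz":0.6,"x":0,"y":0,"z":0,"claw":0.36},{"wx":0,"wy":0,"wz":0.6,"x":0,"y":0,"z":0,"claw":0.36},{"wx":0,"wy":0,"wz":0.6,"x":0,"y":0,"z":0,"claw":0.36},{"wx":0,"wy":0,"wz":0.6,"x":0,"y":0,"z":0,"claw":0.36},{"wx":0,"wy":0,"wz":0.6,"x":0,"y":0,"z":0,"claw":0.36},{"wx":0,"wy":0,"wz":0.6,"x":0,"y":0,"z":0,"claw":0.36}]'
python3 to.py .570 -.044 .238 -133.5
```

```text
time: 6.35
eef_pos: [0.5706, -0.0432, 0.2394]
eef_rot: [[0.36, 0.933, 0.001], [0.933, -0.36, -0.0], [0.0, 0.001, -1.0]]
contact_force: [-0.8, -0.6, 0.4]
finger_gap: 0.0558
grasp_force: 0.3
t 6.35 pos [ 0.5706 -0.0432  0.2394] yaw -21.08 shift [-0.001  -0.0003  0.0014] wz 18.74 tilt [ 0.0015 -0.0001] q [-33.0, 14.0, 38.0, 101.0, -9.0, 69.0, -13.0] F [-0.79 -0.63  0.44]
```

```bash
python3 -m creep '[{"wx":0,"wy":0,"wz":0.6,"x":0,"y":0,"z":0,"claw":0.36},{"wx":0,"wy":0,"wz":0.6,"x":0,"y":0,"z":0,"claw":0.36},{"wx":0,"wy":0,"wz":0.6,"x":0,"y":0,"z":0,"claw":0.36},{"wx":0,"wy":0,"wz":0.6,"x":0,"y":0,"z":0,"claw":0.36},{"wx":0,"wy":0,"wz":0.6,"x":0,"y":0,"z":0,"claw":0.36},{"wx":0,"wy":0,"wz":0.6,"x":0,"y":0,"z":0,"claw":0.36},{"wx":0,"wy":0,"wz":0.6,"x":0,"y":0,"z":0,"claw":0.36},{"wx":0,"wy":0,"wz":0.6,"x":0,"y":0,"z":0,"claw":0.36}]'
python3 to.py .570 -.044 .238 -133.5; python3 - <<'E'
from h import *
c=vision.camera("side"); cv2.imwrite("pics/s4.png",cv2.resize(c["frame"][150:300,260:420],(640,600),interpolation=cv2.INTER_CUBIC))
E
```

```text
time: 7.02
eef_pos: [0.5707, -0.0431, 0.2394]
eef_rot: [[0.765, 0.644, 0.002], [0.644, -0.765, 0.0], [0.001, 0.001, -1.0]]
contact_force: [-0.9, -0.6, -0.3]
finger_gap: 0.0558
grasp_force: 0.3
t 7.0167 pos [ 0.5707 -0.0431  0.2394] yaw -49.87 shift [-0.0011  0.0002  0.0014] wz 13.94 tilt [0.0016 0.0001] q [-37.0, 14.0, 43.0, 101.0, -10.0, 69.0, -41.0] F [-0.88 -0.64 -0.28]
```

View pics/s4.png

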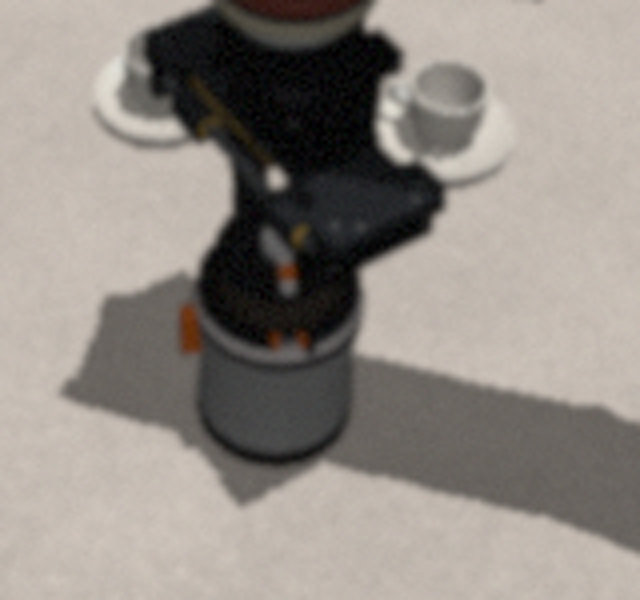

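The crop shows the lid turning as planned: the notch now faces the side camera, at crop (290,338), and the boss is at (190,330).

```bash
python3 -m creep '[{"wx":0,"wy":0,"wz":0.8,"x":0,"y":0,"z":0,"claw":0.36},{"wx":0,"wy":0,"wz":0.8,"x":0,"y":0,"z":0,"claw":0.36},{"wx":0,"wy":0,"wz":0.8,"x":0,"y":0,"z":0,"claw":0.36},{"wx":0,"wy":0,"wz":0.8,"x":0,"y":0,"z":0,"claw":0.36},{"wx":0,"wy":0,"wz":0.8,"x":0,"y":0,"z":0,"claw":0.36},{"wx":0,"wy":0,"wz":0.8,"x":0,"y":0,"z":0,"claw":0.36},{"wx":0,"wy":0,"wz":0.8,"x":0,"y":0,"z":0,"claw":0.36},{"wx":0,"wy":0,"wz":0.8,"x":0,"y":0,"z":0,"claw":0.36}]' >/dev/null; python3 to.py .570 -.044 .238 -133.5
```

```text
t 7.7333 pos [ 0.5707 -0.043   0.2393] yaw -88.22 shift [-0.0007  0.001   0.0013] wz 7.55 tilt [0.0015 0.0001] q [-42.0, 16.0, 49.0, 101.0, -13.0, 69.0, -77.0] F [ 0.29 -0.49 -0.01]
```

```bash
python3 -m creep '[{"wx":0,"wy":0,"wz":0.8,"x":0,"y":0,"z":0,"claw":0.36},{"wx":0,"wy":0,"wz":0.8,"x":0,"y":0,"z":0,"claw":0.36},{"wx":0,"wy":0,"wz":0.8,"x":0,"y":0,"z":0,"claw":0.36},{"wx":0,"wy":0,"wz":0.8,"x":0,"y":0,"z":0,"claw":0.36},{"wx":0,"wy":0,"wz":0.8,"x":0,"y":0,"z":0,"claw":0.36},{"wx":0,"wy":0,"wz":0.8,"x":0,"y":0,"z":0,"claw":0.36},{"wx":0,"wy":0,"wz":0,"x":0,"y":0,"z":0,"claw":0.36},{"wx":0,"wy":0,"wz":0,"x":0,"y":0,"z":0,"claw":0.36}]' >/dev/null; python3 to.py .570 -.044 .238 -133.5;  python3 look.py 5 top side
```

```text
t 8.4 pos [ 0.5705 -0.0428  0.2389] yaw -116.66 shift [0.0001 0.0013 0.0009] wz 2.81 tilt [0.0009 0.    ] q [-46.0, 17.0, 55.0, 101.0, -15.0, 69.0, -104.0] F [-0.03 -0.08  0.58]
top rib 0.32 [254. 182.] [0.4865 0.2469 0.176 ]
top pad 0.57 [253. 181.] [0.4874 0.2489 0.176 ]
top grinder 0.18 [262. 401.] [ 0.4677 -0.322   0.    ]
side rib 0.79 [214. 319.] [ 0.5952 -0.0227  0.176 ]
side notch 0.81 [227. 313.] [ 0.6087 -0.0184  0.128 ]
side pad 0.67 [214. 320.] [ 0.592  -0.0216  0.176 ]
side pad 0.57 [208. 333.] [ 0.5648 -0.0435  0.176 ]
side pin 0.69 [222. 310.] [ 0.6167 -0.0344  0.127 ]
side lid 0.9 [221. 328.] [ 0.5746 -0.0423  0.128 ]
side grinder 0.75 [249. 330.] [ 0.5648 -0.0489  0.    ]
9.1 [ 0.57021621 -0.04275639  0.23826612] [[0.892, -0.452, 0.0], [-0.452, -0.892, -0.0], [0.0, 0.0, -1.0]] [ 0.74809191 -0.57968664  1.09952005] 0.05588047010583031 0.0697
```

```bash
python3 -m creep '[{"wx":0,"wy":0,"wz":0.7,"x":0,"y":0.001,"z":0,"claw":0.36},{"wx":0,"wy":0,"wz":0.7,"x":0,"y":0,"z":0,"claw":0.36},{"wx":0,"wy":0,"wz":0.7,"x":0,"y":0,"z":0,"claw":0.36},{"wx":0,"wy":0,"wz":0.6,"x":0,"y":0,"z":0,"claw":0.36},{"wx":0,"wy":0,"wz":0,"x":0,"y":0,"z":0,"claw":0.36},{"wx":0,"wy":0,"wz":0,"x":0,"y":0,"z":0,"claw":0.36},{"wx":0,"wy":0,"wz":0,"x":0,"y":0,"z":0,"claw":0.36}]' >/dev/null; python3 to.py .570 -.044 .238 -133.5
python3 -m creep '[{"wx":0,"wy":0,"wz":-0.4,"x":0,"y":0,"z":0,"claw":0.36},{"wx":0,"wy":0,"wz":0,"x":0,"y":0,"z":-0.018,"claw":0.36},{"wx":0,"wy":0,"wz":0,"x":0,"y":0,"z":-0.036,"claw":0.36},{"wx":0,"wy":0,"wz":0,"x":-0.035,"y":0,"z":0,"claw":0.36},{"wx":0,"wy":0,"wz":0,"x":-0.035,"y":0,"z":0,"claw":0.36},{"wx":0,"wy":0,"wz":0,"x":0,"y":0,"z":0,"claw":0.36},{"wx":0,"wy":0,"wz":0,"x":0,"y":0,"z":0,"claw":0.36},{"wx":0,"wy":0,"wz":0,"x":0,"y":0,"z":0,"claw":0.36}]' >/dev/null; python3 to.py .570 -.044 .238 -133.5
python3 - <<'E'
from h import *
c=vision.camera("wrist"); f=c["frame"]; cv2.imwrite("pics/w6.png",f)
np.save("w6",dict(c),allow_pickle=True)
p=lambda r,k,z: at_z(c,(r,k),z)[:2].round(4)
m=cv2.inRange(cv2.cvtColor(f,cv2.COLOR_BGR2HSV),(5,150,120),(22,255,255)); m[220:]=0
n,l,st,ce=cv2.connectedComponentsWithStats(m)
for i in range(1,n):
    if st[i,4]>8 and 200<ce[i,0]<450: print(st[i],ce[i].round(1))
for l,z in(("pad",.176),("lid",.128),("pin",.127),("notch",.128),("rib",.176)):
    for r in vision.place_of("wrist",l)[:1]: print(l,r["conf"],r["at"],p(*r["at"],z))
E
```

```text
t 9.6833 pos [ 0.5696 -0.0434  0.2381] yaw -132.91 shift [0.0007 0.0001 0.0001] wz 0.1 tilt [-0.0005  0.0002] q [-48.0, 18.0, 58.0, 101.0, -16.0, 70.0, -118.0] F [-1.12 -0.8   0.22]
t 10.35 pos [0.5167 0.0022 0.2925] yaw -130.53 shift [0.0706 0.0006 0.0545] wz 0.5 tilt [0.0006 0.0011] q [-62.0, 3.0, 60.0, 104.0, -3.0, 74.0, -132.0] F [ 0.36  0.14 -0.22]
[261  83  13  15 123] [266.8  89.4]
[277  82   7   7  27] [280.1  85.3]
[273  92   6   7  30] [275.1  94.4]
[278  92  21  20 218] [287.9 101.7]
[267 100   7   6  28] [270.3 102.7]
pad 0.88 [127.4, 326.5] [ 0.567  -0.0431]
lid 0.65 [124.5, 324.0] [ 0.5696 -0.0431]
pin 0.7 [92.7, 278.5] [ 0.6136 -0.0312]
notch 0.97 [96.4, 273.0] [ 0.6143 -0.0258]
rib 0.85 [100.3, 277.0] [ 0.6023 -0.0293]
```

View pics/w6.png

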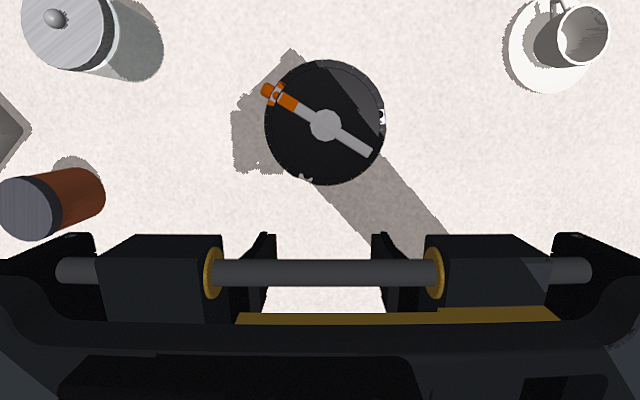

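The orange pin shows centred in the orange notch: pin at (275,94), notch sides at (280,85) and (270,103). With parallax it is about 1 mm off centre, within the 2.5 mm play. Next I close the fingers, go back over the pad and press.

```bash
python3 -m creep '[{"wx":0,"wy":0,"wz":0,"x":0.036,"y":0,"z":0,"claw":1},{"wx":0,"wy":0,"wz":0,"x":0.034,"y":0.001,"z":0,"claw":1},{"wx":0,"wy":0,"wz":0,"x":0,"y":0,"z":0,"claw":1},{"wx":0,"wy":0,"wz":0,"x":0,"y":0,"z":0.02,"claw":1},{"wx":0,"wy":0,"wz":0,"x":0,"y":0,"z":0.019,"claw":1},{"wx":0,"wy":0,"wz":0,"x":0,"y":0,"z":0,"claw":1},{"wx":0,"wy":0,"wz":0,"x":0,"y":0,"z":0,"claw":1},{"wx":0,"wy":0,"wz":0,"x":0,"y":0,"z":0,"claw":1}]' 20; python3 to.py .569 -.0435 .2387 -133.5
```

```text
time: 11.32
eef_pos: [0.5694, -0.0447, 0.2541]
eef_rot: [[0.758, -0.652, 0.0], [-0.652, -0.758, -0.001], [0.001, 0.0, -1.0]]
contact_force: [0.1, -0.4, 0.2]
finger_gap: 0.0098
grasp_force: 0.0
t 11.3167 pos [ 0.5694 -0.0447  0.2541] yaw -130.68 shift [-0.0012 -0.0007  0.0154] wz 0.47 tilt [ 0.0004 -0.0006] q [-50.0, 18.0, 61.0, 100.0, -16.0, 71.0, -116.0] F [ 0.06 -0.45  0.22]
```

```bash
python3 -m creep '[{"wx":0,"wy":0,"wz":0,"x":-0.001,"y":0,"z":0,"claw":1},{"wx":0,"wy":0,"wz":0,"x":0,"y":0,"z":0,"claw":1},{"wx":0,"wy":0,"wz":0,"x":0,"y":0,"z":0.004,"claw":1},{"wx":0,"wy":0,"wz":0,"x":0,"y":0,"z":0.004,"claw":1},{"wx":0,"wy":0,"wz":0,"x":0,"y":0,"z":0.003,"claw":1},{"wx":0,"wy":0,"wz":0,"x":0,"y":0,"z":0.002,"claw":1},{"wx":0,"wy":0,"wz":0,"x":0,"y":0,"z":0,"claw":1},{"wx":0,"wy":0,"wz":0,"x":0,"y":0,"z":0,"claw":1}]'; python3 to.py .569 -.0435 .2387 -133.5
```

```text
time: 11.98
eef_pos: [0.5686, -0.0436, 0.2405]
eef_rot: [[0.759, -0.651, 0.001], [-0.651, -0.759, 0.0], [0.0, -0.0, -1.0]]
contact_force: [0.6, 1.4, 4.7]
finger_gap: 0.0002
grasp_force: 2.4
t 11.9833 pos [ 0.5686 -0.0436  0.2405] yaw -130.64 shift [ 0.0002 -0.0003  0.0018] wz 0.48 tilt [0.0006 0.0001] q [-50.0, 19.0, 60.0, 101.0, -17.0, 70.0, -115.0] F [0.64 1.36 4.73]
```

Tip at 0.1708, so it is already about 5 mm down with 4.7 N: the pins have entered the notches. Pressing on to the stop.

```bash
python3 -m creep '[{"wx":0,"wy":0,"wz":0,"x":0,"y":0,"z":0.0015,"claw":1},{"wx":0,"wy":0,"wz":0,"x":0,"y":0,"z":0.001,"claw":1},{"wx":0,"wy":0,"wz":0,"x":0,"y":0,"z":0.001,"claw":1},{"wx":0,"wy":0,"wz":0,"x":0,"y":0,"z":0,"claw":1},{"wx":0,"wy":0,"wz":0,"x":0,"y":0,"z":0,"claw":1},{"wx":0,"wy":0,"wz":0,"x":0,"y":0,"z":0,"claw":1}]'; python3 to.py .569 -.0435 .2387 -133.5
```

```text
time: 12.48
eef_pos: [0.5691, -0.0438, 0.239]
eef_rot: [[0.759, -0.651, 0.002], [-0.651, -0.759, 0.001], [0.0, -0.002, -1.0]]
contact_force: [-5.1, 2.3, 25.1]
finger_gap: 0.0009
grasp_force: 12.3
t 12.4833 pos [ 0.5691 -0.0438  0.239 ] yaw -130.65 shift [-0.0003 -0.0001  0.0003] wz 0.48 tilt [0.0018 0.0014] q [-49.0, 19.0, 60.0, 102.0, -17.0, 70.0, -115.0] F [-5.08  2.28 25.11]
```

```bash
python3 -m creep '[{"wx":0,"wy":0,"wz":0,"x":0,"y":0,"z":0,"claw":1},{"wx":0,"wy":0,"wz":0,"x":0,"y":0,"z":0,"claw":1},{"wx":0,"wy":0,"wz":0,"x":0,"y":0,"z":0,"claw":1},{"wx":0,"wy":0,"wz":0,"x":0,"y":0,"z":0,"claw":1}]' | grep -E "pos|force"; python3 - <<'E'
from h import *
c=vision.camera("side"); cv2.imwrite("pics/s7.png",cv2.resize(c["frame"][150:300,260:420],(640,600),interpolation=cv2.INTER_CUBIC))
E
```

```text
eef_pos: [0.5691, -0.0438, 0.239]
contact_force: [-6.4, 2.6, 24.9]
grasp_force: 12.3
```

View pics/s7.png

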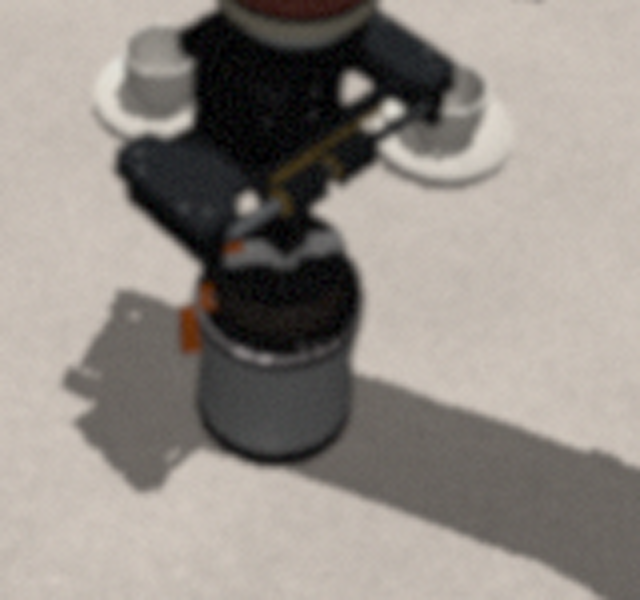

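The crop shows the lid level and sunk, the notch at (207,297) above the boss at (190,330), the fingertips on the pad, and the cups in place. The force is steady at 25 N.

```bash
python3 -c "from station import job; print(job.close_job())"
```

```text
the job is handed in; nothing more can be done
None
```

The job is handed in: the lid was turned about 129° clockwise so its notch sits over the pin, then pressed about 6.7 mm down, and the fingertips were still holding it with about 25 N; the hand-in gave no verdict.

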